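# Gauge a film roller and sort it

### The job

Take the film roller waiting at the yellow place of the rack and try it in the slot gauge, lowering it level and square between both forks: either its lands drop right down to the bottom of the slots, or they stop at the mouth; press only lightly. Then lay it lengthwise in the middle of a tray, settled in the tray's V rests, without dropping it: the green tray if it went in, the red tray if it did not. Leave the other roller in its grey place and do not disturb the other things on the bench.

Things in the scene. Friction and masses are not known exactly. Their poses are not given: they have to be found in the camera images.
- roller_1: One film roller, 154 mm long, 0.22 kg, level, in either place of the rack. Origin: its middle, on its axis; x along it. Black undercut middle, x -30 to 30 mm, 24 mm diameter: grip here. Aluminium lands, 30 to 65 mm either side, 30 mm diameter if good, 34 if oversize. Dark stub shafts, 65 to 77 mm, 12 mm diameter. It may be good or oversize: only the gauge decides.
- roller_2: The other film roller, 154 mm long, 0.22 kg, level, in either place of the rack. Origin: its middle, on its axis; x along it. Black undercut middle, x -30 to 30 mm, 24 mm diameter: grip here. Aluminium lands, 30 to 65 mm either side, 30 mm diameter if good, 34 if oversize. Dark stub shafts, 65 to 77 mm, 12 mm diameter. It may be good or oversize: only the gauge decides.
- rack: Rack, fixed: grey plate 160 (x) by 170 (y) by 8 mm, origin at the centre of its underside, z up. Holds two rollers along its x, 90 mm apart, by their stub shafts in open-topped notches, 15 mm wide, 9 mm deep, in posts at x = -71 and 71 mm, tops 45 mm above the table. Posts and stripe at y = +45 mm are yellow, at y = -45 mm grey.
- place_next (a point): The yellow place of the rack: where the middle of the roller to be checked lies at the start, 42 mm above the table. Axes as the rack's.
- place_waiting (a point): The grey place of the rack: where the middle of the roller to be left alone lies, 42 mm above the table. Axes as the rack's.
- gauge: Slot gauge, fixed: blue plate 150 (x) by 80 (y) by 10 mm, origin at centre of its underside, z up. Two steel forks, 14 mm thick, centred at x = -47 and 47 mm, 72 mm wide, tops 73 mm above the table; in each an open-topped slot along x, centred on y = 0, 32 mm wide, bottom 30 mm above the table, 5 mm 45-degree lead-in. A roller goes in along x; fingers fit between the forks.
- gauge_mouth (a point): Point midway between the forks at the height of their tops, 73 mm above the table. An oversize roller stops with its axis about here. Axes as the gauge's.
- gauge_seat (a point): Point midway between the forks where the middle of a good roller lies when it is right down, 45 mm above the table. Axes as the gauge's.
- tray_pass: Green (pass) tray, fixed, on either side of the bench. 190 (x) by 130 (y) by 36 mm high, walls and floor 4 mm. Origin: centre of underside, z up. At x = -58 to -36 and 36 to 58 mm grey rests slope down 20 degrees from both sides to y = 0, lowest 10 mm above the table: a roller laid along x settles in this V by its lands, its axis then 26 mm (good) or 28 mm (oversize) above the table.
- tray_fail: Red (fail) tray, fixed, on either side of the bench. 190 (x) by 130 (y) by 36 mm high, walls and floor 4 mm. Origin: centre of underside, z up. At x = -58 to -36 and 36 to 58 mm grey rests slope down 20 degrees from both sides to y = 0, lowest 10 mm above the table: a roller laid along x settles in this V by its lands, its axis then 26 mm (good) or 28 mm (oversize) above the table.
- film_can: Bystander: round metal film can, 154 mm diameter, 30 mm high, loose; origin at the centre of its underside.
- film_reel: Bystander: black film reel lying flat, 160 mm diameter, 22 mm high, loose; origin at the centre of its underside.
- loupe: Bystander: black magnifier loupe standing upright, 52 mm diameter, 55 mm high, loose; origin at the centre of its underside.
Things that resemble listed ones, but are neither listed nor needed, are in the scene too. Of the things like the gauge, leave any that is pink; of the rest the larger one is meant.

How it is judged:
On the way:
1. the yellow-place roller is tried in the gauge, square over both slots: down within 6 mm of the bottom or, if oversize, bearing on the mouth; the other still in its grey place ((((distance between roller_2 and place_waiting below 0.012 m and angle between the x axis of roller_2 and the x axis of rack, either way round below 0.1 rad) and (horizontal distance between roller_1 and gauge_seat below 0.015 m and angle between the x axis of roller_1 and the x axis of gauge, either way round below 0.12 rad) and (z of roller_1 in the frame of gauge below 0.051 m or (contact force between roller_1 and gauge above 1 N and z of roller_1 in the frame of gauge between 0.068 and 0.08 m))) or ((distance between roller_1 and place_waiting below 0.012 m and angle between the x axis of roller_1 and the x axis of rack, either way round below 0.1 rad) and (horizontal distance between roller_2 and gauge_seat below 0.015 m and angle between the x axis of roller_2 and the x axis of gauge, either way round below 0.12 rad) and (z of roller_2 in the frame of gauge below 0.051 m or (contact force between roller_2 and gauge above 1 N and z of roller_2 in the frame of gauge between 0.068 and 0.08 m))))), for 0.2 s.
At the end, for the whole second after the job is handed in: The yellow-place roller lies released and still in a tray's V, within 30 mm of centre along it, 10 mm across, 0.1 rad: green if its size is good (axis under 27 mm high as it rests), red if oversize (over 27 mm). The other is in its grey place within 12 mm and 0.1 rad ((((distance between roller_2 and place_waiting below 0.012 m and angle between the x axis of roller_2 and the x axis of rack, either way round below 0.1 rad) and ((x of roller_1 in the frame of tray_pass between -0.03 and 0.03 m and y of roller_1 in the frame of tray_pass between -0.01 and 0.01 m and z of roller_1 in the frame of tray_pass between 0.0235 and 0.027 m and angle between the x axis of roller_1 and the x axis of tray_pass, either way round below 0.1 rad and linear speed of roller_1 below 0.03 m/s and contact force between the fingers and roller_1 below 0.1 N) or (x of roller_1 in the frame of tray_fail between -0.03 and 0.03 m and y of roller_1 in the frame of tray_fail between -0.01 and 0.01 m and z of roller_1 in the frame of tray_fail between 0.027 and 0.0305 m and angle between the x axis of roller_1 and the x axis of tray_fail, either way round below 0.1 rad and linear speed of roller_1 below 0.03 m/s and contact force between the fingers and roller_1 below 0.1 N))) or ((distance between roller_1 and place_waiting below 0.012 m and angle between the x axis of roller_1 and the x axis of rack, either way round below 0.1 rad) and ((x of roller_2 in the frame of tray_pass between -0.03 and 0.03 m and y of roller_2 in the frame of tray_pass between -0.01 and 0.01 m and z of roller_2 in the frame of tray_pass between 0.0235 and 0.027 m and angle between the x axis of roller_2 and the x axis of tray_pass, either way round below 0.1 rad and linear speed of roller_2 below 0.03 m/s and contact force between the fingers and roller_2 below 0.1 N) or (x of roller_2 in the frame of tray_fail between -0.03 and 0.03 m and y of roller_2 in the frame of tray_fail between -0.01 and 0.01 m and z of roller_2 in the frame of tray_fail between 0.027 and 0.0305 m and angle between the x axis of roller_2 and the x axis of tray_fail, either way round below 0.1 rad and linear speed of roller_2 below 0.03 m/s and contact force between the fingers and roller_2 below 0.1 N))))); the robot touches nothing.
It fails at once if a roller is forced in the gauge (more than 60 N) (contact force between any of roller_1, roller_2 and gauge above 60 N).
It fails at once if a roller is let go of more than about 30 mm above its rest in a tray ((horizontal distance between roller_1 and tray_pass below 0.09 m and height (world z) of roller_1 above 0.06 m and contact force between the fingers and roller_1 below 0.1 N) or (horizontal distance between roller_1 and tray_fail below 0.09 m and height (world z) of roller_1 above 0.06 m and contact force between the fingers and roller_1 below 0.1 N) or (horizontal distance between roller_2 and tray_pass below 0.09 m and height (world z) of roller_2 above 0.06 m and contact force between the fingers and roller_2 below 0.1 N) or (horizontal distance between roller_2 and tray_fail below 0.09 m and height (world z) of roller_2 above 0.06 m and contact force between the fingers and roller_2 below 0.1 N)).
It fails at once if the film can, film reel or loupe is moved more than 20 mm (distance of any of film_can, film_reel, loupe from where it was at the start of the episode above 0.02 m).
It also fails if it takes over 51 s, if anything falls off the work surface, if the arm or the gripper's body presses on something with over 40 N, if the wrist force passes 120 N, or if a joint passes its speed limit or range.

### The arm

A 6-joint arm with a two-finger parallel gripper is mounted at the origin on the work surface. World frame = base frame: x ahead of the robot, y to its left, z up, the work surface at z = 0. Lengths are in m, angles in rad, forces in N, time in s.
With the tool pointing down it reaches from about 0.325 to 0.925 m from the base axis. Payload 3.1 kg.
Tool frame: the origin (TCP) lies on the centre line of the jaws, within the pads' length; the fingertips stand 8 mm ahead of it and the grasp point (between the pads) lies 11 mm behind it (bot.tcp_to_tips is the distance from the TCP to the fingertips, in m); z points along the fingers, y is the line along which they close (so a half turn about z gives the same grasp; the last joint's range is limited). The gripper opens to 85 mm and grips with 20 to 120 N. Pads are 22 mm wide; open, the fingers measure 114 mm over their backs; the gripper's body (76 mm by 85 mm) begins 54 mm behind the grasp point. The pads swing forward as they close: fully open they stand 13 mm farther back than shut.
Start: joints at [1.22, 0.217, 1.613, -0, 1.311, -0.112], TCP at [0.148, 0.607, 0.239] pointing down, gripper open.
Joint ranges: [-2.75, 2.75], [-0.78, 2.1], [0.31, 2.55], [-1.13, 4.27], [0.13, 2.63], [-2.58, 2.58]. Speed limits (rad/s): [2.79, 2.79, 3.14, 3.14, 3.14, 3.14].

### API

Orientations are given as a 3x3 rotation matrix whose columns are the frame's x, y, z axes.
In Python, from plant import bot gives the robot as it stands. The module is installed in compiled form; this text tells all that it offers.
- The arm moves only by the tool arm_command, never from a script. Its argument "steps" is a list that holds one entry, the list of rows, each a list of 4 numbers: the shift along the tool's x, y, z each as a share of 0.02 m, from -1 to 1, then the turn about the tool's z as a share of 4 degrees, from -1 to 1. A call has 1 to 5 rows; each row shifts and turns the commanded pose from where the row before left it, along the tool's axes as they then stand; what a row does not reach is not made up. A row lasts 1/10 s, in which the tool goes at most 50 mm and 8.59 degrees, less where a joint would pass 70% of its speed; a pose out of reach is approached as far as the arm can. A call with a number of a shift or a turn outside -1 to 1 is refused whole. A call with a gripper value outside its range is refused whole. "claw" is the gripper's target within -1 to 1 (shut at 1, half-way at 0, fully open at -1), set as the call begins (left out, the last holds). The fingers move at their own pace and stop on an object; "squeeze" is the grip in N (left out, the last holds). Time passes only in rows, so rows that do not move let the fingers close. It gives the time, the measured TCP pose, the force, the opening and the grip force at its end, in the units of the state.
- bot.get_state(): the state, without advancing time (a new reading comes with each control period).
- bot.snapshot(name): name is "side" or "top"; returns (picture, depth): 384x512x3 uint8, blue, green, red; 384x512 float32, m along the optical axis (not along the pixel's ray), 0 where there is no reading.
- bot.camera_model(name): a dict with "mtx" (3x3 intrinsics, pixels), "dist_coeffs" ([k1, k2, p1, p2, k3] as OpenCV has them; the pictures are not rectified), "world_to_cam" (4x4, takes a point from world to camera coordinates). Camera axes: x right, y down, z forward; pixel columns grow to the right and rows downward; lengths in m; the calibration is good to about 2 mm. A picture is of the moment at which its call begins. camera_model takes no time and is no camera call.
- bot.sign_off(): hands the job in; it is judged then, once.
The state is a dict: "time": time; "joints": joint angles; "joint_vel": joint speeds; "joint_efforts": joint torques, N m; "position": TCP position; "eef_rot": TCP orientation; "contact_force": force on the tool from outside, world axes, zero at the start; "moment": the same for the moment, N m; "gripper_width": finger opening in m; "gripper_force": force on a finger pad.
Only numpy, scipy, OpenCV 4.12 (cv2) and the standard library are available. Lean on these libraries where they do the work, as an engineer would, in place of code of your own. Each camera call takes 0.05 s, during which the arm holds its last target. There are 200 camera calls.

## Working session

There is one attempt and no reset: what is moved stays moved. The work goes in short steps, Python scripts to look and compute and a tool call to move; the robot and the scene stay as the last step left them, time stands still between calls to the robot, and variables do not carry over. Pictures are saved under pics/ and viewed, at most 10 in all, crops included, and the job is handed in when it is done.

Besides the shell and the picture viewer there is one more tool, called after "Emit:" by a JSON object that holds its "method" and its "body", one argument or row to a line. arm_command: Moves the arm, as the interface text tells. Its arguments: {"type":"object","properties":{"steps":{"type":"array"},"claw":{"type":"number"},"squeeze":{"type":"number"}},"required":["steps"]}

```bash
mkdir -p pics; cat > h.py <<'E'
import numpy as np, cv2
from plant import bot
def snap(n):
    p,d=bot.snapshot(n); return p,d
def pts(name,uv,z=None,depth=None):
    """pixels -> world: on plane z, or with depth values"""
    m=bot.camera_model(name); K=np.array(m["mtx"]);T=np.array(m["world_to_cam"])
    uv=np.asarray(uv,float).reshape(-1,1,2)
    r=cv2.undistortPoints(uv,K,np.array(m["dist_coeffs"]))[:,0]
    r=np.c_[r,np.ones(len(r))]; R=T[:3,:3]; c=-R.T@T[:3,3]
    w=r@R
    s=(z-c[2])/w[:,2] if depth is None else np.asarray(depth)
    return c+w*s[:,None]
def cloud(name,d):
    v,u=np.mgrid[0:384,0:512]
    P=pts(name,np.c_[u.ravel(),v.ravel()],depth=d.ravel()).reshape(384,512,3)
    P[d==0]=np.nan; return P
E
python3 - <<'E'
from h import *
s=bot.get_state(); print(s["position"],s["eef_rot"],s["time"])
for n in("top","side"):
    p,d=snap(n); cv2.imwrite(f"pics/{n}0.png",p); np.save(f"{n}0.npy",d)
    m=bot.camera_model(n);T=np.array(m["world_to_cam"]);print(n,-T[:3,:3].T@T[:3,3],T[2,:3],m["mtx"])
E
```

```text
[0.14754644 0.60651842 0.23796032] [[-9.71623466e-01  2.36531449e-01 -8.45058227e-04]
 [ 2.36532784e-01  9.71620890e-01 -2.25587850e-03]
 [ 2.87490017e-04 -2.39174846e-03 -9.99997098e-01]] 0.0
top [0.39677983 0.02088023 0.99526453] [ 0.17018903 -0.03506893 -0.98478722] [[349.1165237    0.         254.33427605]
 [  0.         349.1165237  192.23461519]
 [  0.           0.           1.        ]]
side [ 0.19186832 -0.62753087  0.96299063] [ 0.32056597  0.55043355 -0.77088285] [[400.03264753   0.         259.25997441]
 [  0.         400.03264753 199.97444756]
 [  0.           0.           1.        ]]
```

View pics/top0.png

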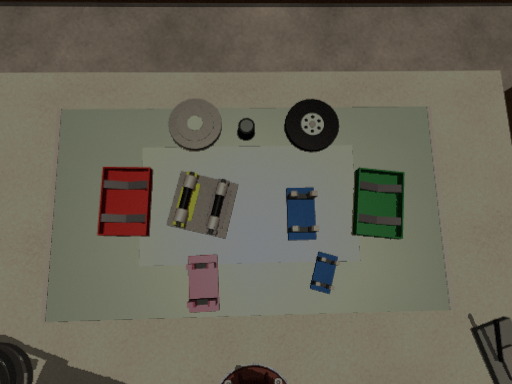

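View pics/side0.png

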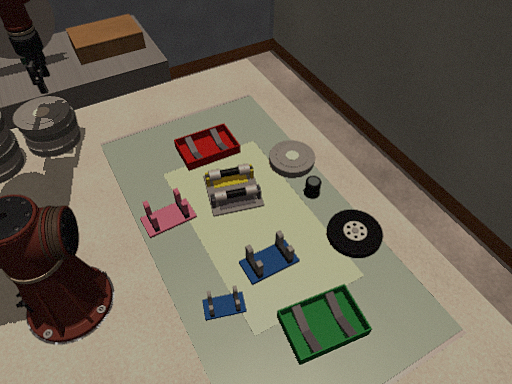

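The top view shows:
- red tray at (125,202)
- rack at (203,205), with the yellow-place roller at (186,200) and the grey one at (218,207)
- large blue gauge at (301,213), with a smaller blue decoy at (323,272) and a pink one at (203,283)
- green tray at (379,204)
- film can at (195,124), loupe at (246,128), reel at (312,125)

The side view shows the same layout, with the rack at (233,188), gauge at (269,260), green tray at (323,323) and red tray at (207,146).

```bash
cat > meas.py <<'E'
from h import *
def rect(P):
    """centre, yaw of long side (deg, mod 180), sizes in mm of xy points"""
    (c,s,a)=cv2.minAreaRect((P[:,:2]*1000).astype(np.float32))
    if s[0]<s[1]: a+=90; s=s[::-1]
    return np.round(c,1),round((a+90)%180-90,1),np.round(s,1)
def big(mask,seed):
    """component of mask at/nearest to seed"""
    n,l,st,ce=cv2.connectedComponentsWithStats(mask.astype(np.uint8))
    v=[i for i in range(1,n) if st[i,4]>25]
    i=min(v,key=lambda i:np.hypot(*(ce[i]-seed))); return l==i
if __name__=="__main__":
    seeds={"top":dict(red=(125,202),green=(379,204),blue=(301,213),y=(186,200),g=(218,207)),
           "side":dict(red=(207,146),green=(323,323),blue=(269,260),y=(233,175),g=(237,195))}
    for n in("top","side"):
        p=cv2.imread(f"pics/{n}0.png"); d=np.load(f"{n}0.npy"); C=cloud(n,d)
        hsv=cv2.cvtColor(p,cv2.COLOR_BGR2HSV); H,S,V=cv2.split(hsv); Z=C[...,2]*1000
        col=dict(red=((H<8)|(H>172))&(S>150)&(V>60),green=(abs(H.astype(int)-62)<15)&(S>120),blue=(abs(H.astype(int)-110)<12)&(S>120))
        for k in("red","green","blue"):
            m=big(col[k],seeds[n][k]); 
            r=m&(Z>30) if k!="blue" else m&(Z<16)
            print(n,k,*rect(C[r]),"zmed",np.nanmedian(Z[r]).round(1),"z98",np.nanpercentile(Z[m],98).round(1))
            if k=="blue":
                c,a,s=rect(C[r]); t=np.radians(a); e=np.array([np.cos(t),np.sin(t)])
                q=C[...,:2]*1000-c; u=q@e; w=q@np.array([-e[1],e[0]])
                f=(Z>62)&(abs(u)<75)&(abs(w)<50); print("  forks",*rect(C[f]),f.sum(),"z98",np.nanpercentile(Z[f],98).round(1))
                for sg in(-1,1):
                    g=f&(u*sg>0); print("   fork",*rect(C[g]),g.sum(), C[g].mean(0).round(4))
        for k in("y","g"):
            dark=(V<50)&(Z>38)&(Z<65)
            m=big(dark,seeds[n][k]); print(n,"roller",k,*rect(C[m]),m.sum(),"top z",np.nanpercentile(Z[m],90).round(1))
        ye=(abs(H.astype(int)-30)<6)&(S>150)
        print(n,"yellow",*rect(C[ye]),ye.sum())
E
python3 meas.py
```

```text
top red [546.3 344.8] -1.3 [189.6 131.4] zmed 34.8 z98 36.9
top green [ 527.9 -366.2] -6.9 [189.7 130.5] zmed 34.1 z98 36.0
top blue [ 505.  -144.8] -0.2 [146.6  77.7] zmed 8.7 z98 15.1
  forks [ 504.2 -145.8] -0.2 [107.6  71.9] 177 z98 74.7
   fork [ 457.4 -145.7] -89.9 [71.9 13.4] 91 [ 0.4573 -0.1438  0.0702]
   fork [ 551.  -146.1] 89.3 [71.6 13.6] 86 [ 0.551  -0.1465  0.0707]
top roller y [548.1 176.6] -14.2 [57.9 23.3] 186 top z 53.8
top roller g [526.4  90.1] -13.0 [58.9 24.2] 189 top z 53.6
top yellow [ 477.  -278.8] 66.8 [951.7 380.2] 285
side red [546.1 345.2] -1.1 [190.6 137.5] zmed 34.8 z98 37.9
side green [ 528.4 -367.4] -6.5 [190.  130.5] zmed 34.7 z98 37.0
side blue [ 503.6 -147.5] 0.2 [146.2  78.6] zmed 10.1 z98 14.3
  forks [ 506.1 -144.9] -0.1 [110.3  75.6] 206 z98 77.3
   fork [ 458.8 -145. ] -89.4 [75.4 15.1] 105 [ 0.4585 -0.1472  0.0708]
   fork [ 553.4 -145.1] 89.7 [75.6 15.7] 101 [ 0.5519 -0.1464  0.0707]
side roller y [547.7 172.4] -16.1 [58.7 18. ] 111 top z 55.0
side roller g [525.9  85.6] -13.9 [59.2 17.8] 130 top z 55.5
side yellow [314.9  32.3] -46.0 [1085.6  634. ] 205
```

Emit:
{"method": "arm_command", "body": {
  "steps": [
    [[-1,-0.66,0,0],[-1,-0.66,0,0],[-1,-0.66,0,0],[-1,-0.66,0,0],[-1,-0.66,0,0]]
  ],
  "claw": -1,
  "squeeze": 40
}}

```text
time: 0.6
position: [0.2297, 0.5184, 0.2386]
eef_rot: [[-0.972, 0.236, -0.001], [0.236, 0.972, -0.001], [0.0, -0.001, -1.0]]
contact_force: [0.7, -0.1, 0.7]
gripper_width: 0.0855
gripper_force: 0.0
```

Emit:
{"method": "arm_command", "body": {
  "steps": [
    [[-1,-0.66,0.1,0],[-1,-0.66,0.1,0],[-1,-0.66,0.1,0],[-1,-0.66,0.1,0],[-1,-0.66,0.1,0]]
  ]
}}

```text
time: 1.1
position: [0.3112, 0.4306, 0.2286]
eef_rot: [[-0.972, 0.237, -0.001], [0.237, 0.972, -0.001], [0.001, -0.001, -1.0]]
contact_force: [0.2, 1.1, -0.7]
gripper_width: 0.0852
gripper_force: 0.0
```

Emit:
{"method": "arm_command", "body": {
  "steps": [
    [[-1,-0.66,0.2,0],[-1,-0.66,0.2,0],[-1,-0.66,0.2,0],[-1,-0.66,0.2,0],[-1,-0.66,0.2,0]]
  ]
}}

```text
time: 1.6
position: [0.3927, 0.3429, 0.2086]
eef_rot: [[-0.972, 0.237, -0.001], [0.237, 0.972, -0.001], [0.001, -0.001, -1.0]]
contact_force: [0.1, -0.3, -0.5]
gripper_width: 0.0857
gripper_force: 0.0
```

Emit:
{"method": "arm_command", "body": {
  "steps": [
    [[-0.95,-0.625,0.4,0],[-0.95,-0.625,0.4,0],[-0.95,-0.625,0.4,0],[-0.95,-0.625,0.4,0],[-0.95,-0.625,0.4,0]]
  ]
}}

```text
time: 2.1
position: [0.4701, 0.2598, 0.1684]
eef_rot: [[-0.972, 0.237, -0.001], [0.237, 0.972, -0.0], [0.001, -0.001, -1.0]]
contact_force: [-0.1, 0.9, 0.3]
gripper_width: 0.0854
gripper_force: 0.0
```

Emit:
{"method": "arm_command", "body": {
  "steps": [
    [[-0.95,-0.625,0.4,0],[-0.95,-0.625,0.4,0],[-0.95,-0.625,0.4,0],[-0.95,-0.625,0.4,0],[-0.95,-0.625,0.4,0]]
  ]
}}

```text
time: 2.6
position: [0.5476, 0.1767, 0.1284]
eef_rot: [[-0.972, 0.237, -0.001], [0.237, 0.972, -0.0], [0.001, -0.0, -1.0]]
contact_force: [-0.1, -0.1, 0.6]
gripper_width: 0.0859
gripper_force: 0.0
```

```bash
python3 - <<'E'
from h import *
p,d=snap("top");q,_=snap("side")
cv2.imwrite("pics/a1.png",np.hstack([cv2.resize(p[130:280,120:270],(400,400)),cv2.resize(q[90:240,160:310],(400,400))]))
print(bot.get_state()["position"])
E
```

```text
[0.54792684 0.17542568 0.12764687]
```

View pics/a1.png

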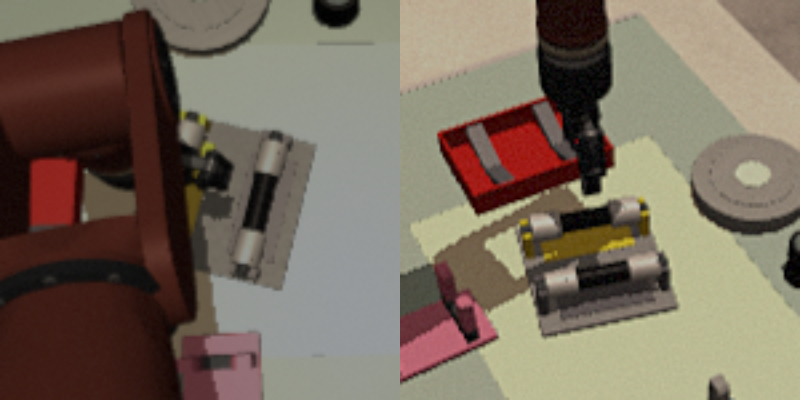

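The side crop (right half) shows the gripper at (590,150), directly above the yellow roller's black middle at (590,218). In the top crop the arm hides that roller, and the grey roller is clear at (262,205). I'll descend now.

Emit:
{"method": "arm_command", "body": {
  "steps": [
    [[0,0,0.9,0],[0,0,0.9,0],[0,0,0.9,0],[0,0,0.9,0],[0,0,0.6,0]]
  ]
}}

```text
time: 3.2
position: [0.5459, 0.178, 0.0438]
eef_rot: [[-0.972, 0.236, -0.003], [0.236, 0.972, -0.0], [0.002, -0.001, -1.0]]
contact_force: [-0.6, 0.1, 0.7]
gripper_width: 0.0854
gripper_force: 0.0
```

Emit:
{"method": "arm_command", "body": {
  "steps": [
    [[0,0,0.4,0],[0,0,0,0]]
  ]
}}

```text
time: 3.4
position: [0.5463, 0.1777, 0.0362]
eef_rot: [[-0.972, 0.236, -0.003], [0.236, 0.972, -0.0], [0.002, -0.001, -1.0]]
contact_force: [-0.9, -0.4, -0.2]
gripper_width: 0.0858
gripper_force: 0.0
```

Emit:
{"method": "arm_command", "body": {
  "steps": [
    [[0,0,0,0],[0,0,0,0],[0,0,0,0],[0,0,0,0],[0,0,0,0]]
  ],
  "claw": 0.5,
  "squeeze": 40
}}

```text
time: 3.9
position: [0.5481, 0.1779, 0.0381]
eef_rot: [[-0.972, 0.237, 0.001], [0.237, 0.972, 0.001], [-0.001, 0.001, -1.0]]
contact_force: [-0.9, 1.3, 3.1]
gripper_width: 0.0228
gripper_force: 39.0
```

Emit:
{"method": "arm_command", "body": {
  "steps": [
    [[0,0,0,0],[0,0,0,0],[0,0,-0.2,0],[0,0,-0.4,0],[0,0,-0.8,0]]
  ],
  "claw": 1,
  "squeeze": 50
}}

```text
time: 4.4
position: [0.5461, 0.1768, 0.0641]
eef_rot: [[-0.972, 0.237, -0.003], [0.237, 0.972, -0.001], [0.003, -0.002, -1.0]]
contact_force: [-0.7, -0.3, -2.6]
gripper_width: 0.0223
gripper_force: 49.5
```

Emit:
{"method": "arm_command", "body": {
  "steps": [
    [[0,0,-1,0],[0,0,-1,0],[0,0,-1,0],[0,0,-1,0],[0,0,-1,0]]
  ]
}}

```text
time: 4.9
position: [0.5465, 0.1775, 0.1668]
eef_rot: [[-0.972, 0.236, -0.002], [0.236, 0.972, -0.0], [0.002, -0.0, -1.0]]
contact_force: [0.9, 0.2, -2.4]
gripper_width: 0.0222
gripper_force: 49.5
```

```bash
python3 - <<'E'
from h import *
p,d=snap("top");q,e=snap("side")
cv2.imwrite("pics/a2.png",np.hstack([cv2.resize(p[130:280,120:270],(400,400)),cv2.resize(q[60:210,160:310],(400,400))]))
s=bot.get_state();print(s["position"],s["contact_force"])
E
```

```text
[0.54957472 0.1780659  0.16969949] [ 0.68835529  0.20278717 -1.89582279]
```

View pics/a2.png

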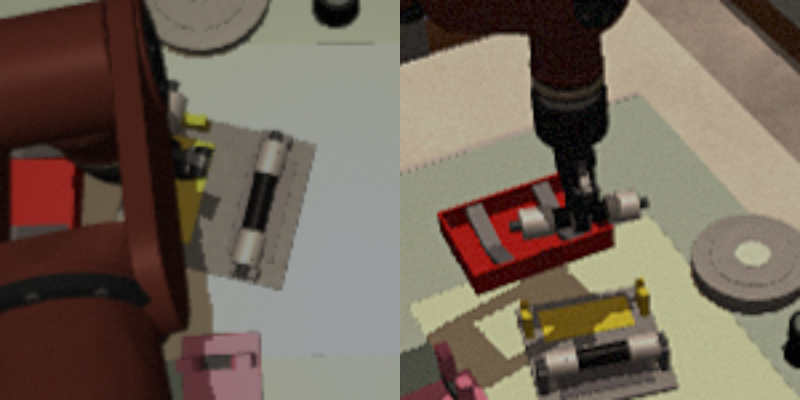

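The side crop shows the roller at (580,215), lifted level out of the yellow posts. The grey roller is still in place at (600,360).

Emit:
{"method": "arm_command", "body": {
  "steps": [
    [[0,0,0,-0.85],[0,0,0,-0.85],[0,0,0,-0.85],[0,0,0,-0.85]]
  ]
}}

```text
time: 5.4
position: [0.5461, 0.1773, 0.1641]
eef_rot: [[-1.0, -0.001, -0.003], [-0.001, 1.0, -0.0], [0.003, -0.0, -1.0]]
contact_force: [0.7, 0.2, -2.5]
gripper_width: 0.0222
gripper_force: 49.7
```

Emit:
{"method": "arm_command", "body": {
  "steps": [
    [[0.13,-0.95,0,0],[0.13,-0.95,0,0],[0.13,-0.95,0,0],[0.13,-0.95,0,0],[0.13,-0.95,0,0]]
  ]
}}

```text
time: 5.9
position: [0.5328, 0.0819, 0.1641]
eef_rot: [[-1.0, 0.001, -0.003], [0.001, 1.0, 0.0], [0.003, 0.0, -1.0]]
contact_force: [-0.5, 0.2, -2.7]
gripper_width: 0.0219
gripper_force: 49.6
```

Emit:
{"method": "arm_command", "body": {
  "steps": [
    [[0.13,-0.95,0,0],[0.13,-0.95,0,0],[0.13,-0.95,0,0],[0.13,-0.95,0,0],[0.13,-0.95,0,0]]
  ]
}}

```text
time: 6.4
position: [0.5198, -0.0129, 0.1642]
eef_rot: [[-1.0, 0.001, -0.003], [0.001, 1.0, 0.001], [0.003, 0.001, -1.0]]
contact_force: [-0.3, 0.6, -3.4]
gripper_width: 0.0222
gripper_force: 49.6
```

Emit:
{"method": "arm_command", "body": {
  "steps": [
    [[0.13,-0.95,0,0],[0.13,-0.95,0,0],[0.13,-0.95,0,0],[0.13,-0.95,0,0],[0.13,-0.95,0,0]]
  ]
}}

```text
time: 6.9
position: [0.5067, -0.1077, 0.1642]
eef_rot: [[-1.0, 0.002, -0.003], [0.002, 1.0, 0.001], [0.003, 0.001, -1.0]]
contact_force: [-0.4, 0.4, -2.4]
gripper_width: 0.0221
gripper_force: 49.6
```

Emit:
{"method": "arm_command", "body": {
  "steps": [
    [[0.13,-0.95,0,0],[0.1,-0.95,0,0],[0,0,0,0]]
  ]
}}

```text
time: 7.2
position: [0.5023, -0.1469, 0.1645]
eef_rot: [[-1.0, 0.004, -0.002], [0.004, 1.0, -0.0], [0.002, -0.0, -1.0]]
contact_force: [0.2, 0.1, -3.2]
gripper_width: 0.0223
gripper_force: 49.7
```

```bash
cat > land.py <<'E'
from h import *
def lands(names=("side","top"),c=None,zlo=-.03,zhi=.04):
    s=bot.get_state(); t=np.array(s["position"]); R=np.array(s["eef_rot"]); a=t+R[:,2]*-0.006
    for n in names:
        p,d=snap(n); C=cloud(n,d); L=(C-a)@R; V=p.max(2)
        for sg in(-1,1):
            m=(L[...,0]*sg>.033)&(L[...,0]*sg<.062)&(abs(L[...,1])<.028)&(abs(L[...,2])<.025)
            Q=C[m]
            if len(Q)<15: print(n,sg,"few",len(Q)); continue
            y,z=Q[:,1],Q[:,2]
            for r in(.015,.017):
                from scipy.optimize import least_squares
                f=least_squares(lambda q:np.hypot(y-q[0],z-q[1])-r,[a[1],a[2]],loss="soft_l1",f_scale=.001)
                print(n,sg,"r",r,"x",(Q[:,0].mean()*1000).round(1),"y,z",(f.x*1000).round(1),"rms",(np.sqrt(np.median(f.fun**2))*1000).round(2),len(Q))
        m=(abs(L[...,0])<.085)&(abs(L[...,1])<.022)&(abs(L[...,2])<.02)
        e=C[m]@R[:,0]; print(n,"x extent of roller",np.nanpercentile(C[m][:,0],[.5,99.5]).round(4))
    print("tcp",t.round(4))
    cv2.imwrite("pics/land.png",cv2.resize(p,(800,600)))
if __name__=="__main__": lands()
E
python3 land.py
```

```text
side -1 r 0.015 x 554.2 y,z [-147.   170.1] rms 1.03 96
side -1 r 0.017 x 554.2 y,z [-145.7  168.1] rms 0.93 96
side 1 r 0.015 x 454.7 y,z [-146.   170.5] rms 1.06 168
side 1 r 0.017 x 454.7 y,z [-144.7  168.4] rms 0.91 168
side x extent of roller [0.4265 0.5782]
top -1 few 13
top 1 r 0.015 x 454.2 y,z [-145.6  168.5] rms 0.67 92
top 1 r 0.017 x 454.2 y,z [-144.6  166.6] rms 0.64 92
top x extent of roller [0.4399 0.5661]
tcp [ 0.5023 -0.1469  0.1645]
```

Emit:
{"method": "arm_command", "body": {
  "steps": [
    [[-0.13,0,0.8,0],[0,0.02,0.8,0],[0,0,0.8,0],[0,0,0.8,0],[0,0,0.6,0]]
  ]
}}

```text
time: 7.8
position: [0.5052, -0.1435, 0.0878]
eef_rot: [[-1.0, 0.0, -0.002], [0.0, 1.0, 0.001], [0.002, 0.001, -1.0]]
contact_force: [-0.8, -0.1, -3.0]
gripper_width: 0.0221
gripper_force: 49.7
```

Emit:
{"method": "arm_command", "body": {
  "steps": [
    [[0,0,0.2,0],[0,0,0.15,0],[0,0,0.1,0],[0,0,0.1,0],[0,0,0,0]]
  ]
}}

```text
time: 8.3
position: [0.5063, -0.1451, 0.0787]
eef_rot: [[-1.0, 0.001, 0.001], [0.001, 1.0, -0.0], [-0.001, -0.0, -1.0]]
contact_force: [0.4, -0.9, -2.1]
gripper_width: 0.0224
gripper_force: 49.7
```

Emit:
{"method": "arm_command", "body": {
  "steps": [
    [[0,0,0.1,0],[0,0,0.1,0],[0,0,0.1,0],[0,0,0.1,0],[0,0,0,0]]
  ]
}}

```text
time: 8.8
position: [0.5067, -0.1461, 0.0709]
eef_rot: [[-1.0, 0.001, 0.001], [0.001, 1.0, -0.002], [-0.001, -0.002, -1.0]]
contact_force: [-0.1, -3.2, 0.3]
gripper_width: 0.0221
gripper_force: 50.2
```

Emit:
{"method": "arm_command", "body": {
  "steps": [
    [[0,-0.03,0.1,0],[0,0,0,0]]
  ]
}}

```text
time: 9.0
position: [0.507, -0.1466, 0.0692]
eef_rot: [[-1.0, 0.001, 0.002], [0.001, 1.0, -0.002], [-0.002, -0.002, -1.0]]
contact_force: [-0.6, -3.6, 2.9]
gripper_width: 0.0222
gripper_force: 50.4
```

Emit:
{"method": "arm_command", "body": {
  "steps": [
    [[0,-0.03,0.1,0],[0,0,0,0]]
  ]
}}

```text
time: 9.2
position: [0.5072, -0.1467, 0.0688]
eef_rot: [[-1.0, 0.001, 0.001], [0.001, 1.0, -0.001], [-0.001, -0.001, -1.0]]
contact_force: [-4.1, -0.4, 13.4]
gripper_width: 0.0221
gripper_force: 51.5
```

Emit:
{"method": "arm_command", "body": {
  "steps": [
    [[0,0,0,0],[0,0,0,0],[0,0,0,0]]
  ]
}}

```text
time: 9.5
position: [0.5072, -0.1467, 0.0688]
eef_rot: [[-1.0, 0.001, 0.001], [0.001, 1.0, -0.001], [-0.001, -0.001, -1.0]]
contact_force: [-4.1, -1.0, 13.5]
gripper_width: 0.0221
gripper_force: 51.5
```

Emit:
{"method": "arm_command", "body": {
  "steps": [
    [[0,-0.07,0,0],[0,0,0,0]]
  ]
}}

```text
time: 9.7
position: [0.5072, -0.1467, 0.0688]
eef_rot: [[-1.0, 0.002, 0.001], [0.002, 1.0, 0.002], [-0.001, 0.002, -1.0]]
contact_force: [-4.7, 3.5, 14.9]
gripper_width: 0.0222
gripper_force: 51.5
```

Emit:
{"method": "arm_command", "body": {
  "steps": [
    [[0,0.14,0,0],[0,0,0,0]]
  ]
}}

```text
time: 9.9
position: [0.5072, -0.1466, 0.0688]
eef_rot: [[-1.0, -0.0, 0.002], [-0.0, 1.0, -0.004], [-0.002, -0.004, -1.0]]
contact_force: [-4.6, -4.8, 11.2]
gripper_width: 0.022
gripper_force: 51.1
```

```bash
python3 - <<'E'
from h import *
import land; land.lands()
q,_=snap("side");p,_=snap("top")
cv2.imwrite("pics/a3.png",np.hstack([cv2.resize(p[150:270,240:360],(400,400)),cv2.resize(q[190:310,210:330],(400,400))]))
s=bot.get_state();print(s["position"],s["contact_force"],s["moment"])
E
```

```text
side -1 r 0.015 x 556.1 y,z [-148.4   74.1] rms 1.77 124
side -1 r 0.017 x 556.1 y,z [-148.   72.] rms 1.75 124
side 1 r 0.015 x 459.1 y,z [-146.3   74.4] rms 1.48 189
side 1 r 0.017 x 459.1 y,z [-145.    72.4] rms 1.29 189
side x extent of roller [0.4317 0.584 ]
top -1 r 0.015 x 550.3 y,z [-108.5   62.1] rms 1.16 15
top -1 r 0.017 x 550.3 y,z [-106.1   62.1] rms 1.17 15
top 1 few 2
top x extent of roller [0.4724 0.5516]
tcp [ 0.5072 -0.1466  0.0688]
[ 0.5071396  -0.14655942  0.068804  ] [-4.50549897 -5.44373372 12.20657379] [-0.8109752   0.76172522  0.15979226]
```

View pics/a3.png

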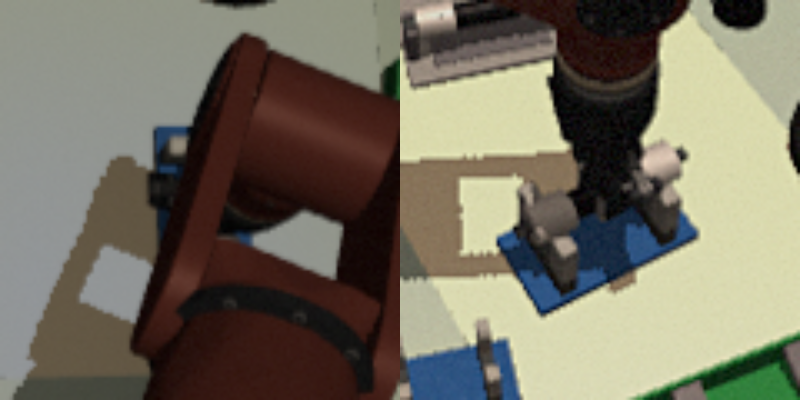

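The side crop shows both lands, at (550,210) and (660,165), standing on the fork tops instead of in the slots. The arm hides the gauge in the top crop.

The roller stopped with its axis about 74 mm high and about 14 N of upward force. A ±1.4 mm sideways nudge did not move it, so both slot edges hold it and it is oversize. It goes in the red tray.

Emit:
{"method": "arm_command", "body": {
  "steps": [
    [[0,-0.07,-0.3,0],[0,0,-0.8,0],[0,0,-1,0],[0,0,-1,0],[0,0,-1,0]]
  ]
}}

```text
time: 10.6
position: [0.5046, -0.1444, 0.1473]
eef_rot: [[-1.0, 0.002, -0.003], [0.002, 1.0, 0.004], [0.003, 0.004, -1.0]]
contact_force: [0.3, -0.2, -2.9]
gripper_width: 0.0221
gripper_force: 50.2
```

Emit:
{"method": "arm_command", "body": {
  "steps": [
    [[0,0,-1,0],[-0.08,0.98,0,0.3],[-0.08,0.98,0,0],[-0.08,0.98,0,0],[-0.08,0.98,0,0]]
  ]
}}

```text
time: 11.1
position: [0.5123, -0.0657, 0.1666]
eef_rot: [[-1.0, 0.023, -0.003], [0.023, 1.0, 0.003], [0.003, 0.003, -1.0]]
contact_force: [-0.6, -0.3, -2.6]
gripper_width: 0.0223
gripper_force: 50.3
```

Emit:
{"method": "arm_command", "body": {
  "steps": [
    [[-0.08,0.98,0,0],[-0.08,0.98,0,0],[-0.08,0.98,0,0],[-0.08,0.98,0,0],[-0.08,0.98,0,0]]
  ]
}}

```text
time: 11.6
position: [0.5222, 0.0319, 0.1665]
eef_rot: [[-1.0, 0.023, -0.004], [0.023, 1.0, 0.003], [0.004, 0.003, -1.0]]
contact_force: [0.0, -0.1, -2.6]
gripper_width: 0.0226
gripper_force: 50.3
```

Emit:
{"method": "arm_command", "body": {
  "steps": [
    [[-0.08,0.98,0,0],[-0.08,0.98,0,0],[-0.08,0.98,0,0],[-0.08,0.98,0,0],[-0.08,0.98,0,0]]
  ]
}}

```text
time: 12.1
position: [0.5322, 0.1294, 0.1664]
eef_rot: [[-1.0, 0.023, -0.005], [0.023, 1.0, 0.002], [0.005, 0.002, -1.0]]
contact_force: [0.2, 0.7, -2.5]
gripper_width: 0.0223
gripper_force: 50.3
```

Emit:
{"method": "arm_command", "body": {
  "steps": [
    [[-0.08,0.98,0,0],[-0.08,0.98,0,0],[-0.08,0.98,0,0],[-0.08,0.98,0,0],[-0.08,0.98,0,0]]
  ]
}}

```text
time: 12.6
position: [0.5422, 0.2269, 0.1663]
eef_rot: [[-1.0, 0.023, -0.005], [0.023, 1.0, 0.001], [0.005, 0.001, -1.0]]
contact_force: [0.5, 0.8, -3.6]
gripper_width: 0.022
gripper_force: 50.3
```

Emit:
{"method": "arm_command", "body": {
  "steps": [
    [[-0.08,0.98,0,0],[-0.08,0.98,0,0],[-0.08,0.98,0,0],[-0.08,0.98,0,0],[-0.08,0.98,0,0]]
  ]
}}

```text
time: 13.1
position: [0.5544, 0.3248, 0.1679]
eef_rot: [[-1.0, 0.022, -0.001], [0.022, 1.0, 0.0], [0.001, 0.0, -1.0]]
contact_force: [-0.7, 0.4, -2.2]
gripper_width: 0.0222
gripper_force: 50.3
```

Emit:
{"method": "arm_command", "body": {
  "steps": [
    [[0.4,1,0.8,0],[0,0,0.8,0],[0,0,0.8,0],[0,0,0,0]]
  ]
}}

```text
time: 13.5
position: [0.5444, 0.3418, 0.116]
eef_rot: [[-1.0, 0.023, -0.007], [0.023, 1.0, -0.004], [0.007, -0.004, -1.0]]
contact_force: [-0.6, -0.8, -2.3]
gripper_width: 0.022
gripper_force: 50.3
```

```bash
python3 - <<'E'
from h import *
import land; land.lands(("side",))
q,_=snap("side")
cv2.imwrite("pics/a4.png",cv2.resize(q[70:190,140:300],(640,480)))
E
```

```text
side -1 r 0.015 x 591.3 y,z [338.5 120.1] rms 1.47 86
side -1 r 0.017 x 591.3 y,z [340.4 118.4] rms 1.4 86
side 1 r 0.015 x 496.6 y,z [341.2 120.4] rms 1.12 96
side 1 r 0.017 x 496.6 y,z [342.9 118.7] rms 1.12 96
side x extent of roller [0.4673 0.62  ]
tcp [0.5444 0.3418 0.116 ]
```

View pics/a4.png

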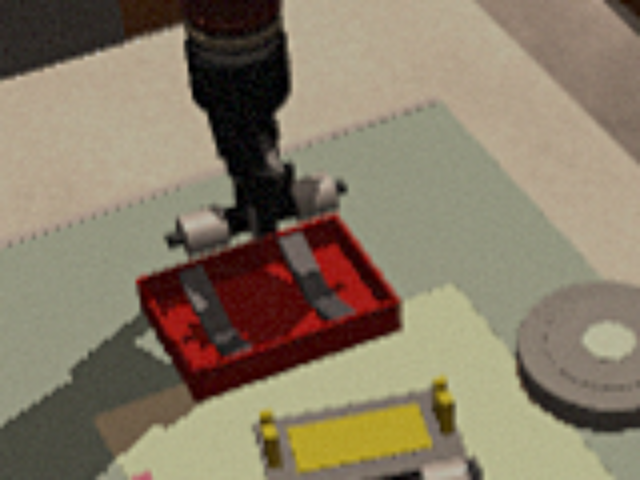

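The roller, at (255,215), hangs level above the red tray at (270,305) and along it. It needs about +2 mm in x and +3 mm in y.

Emit:
{"method": "arm_command", "body": {
  "steps": [
    [[-0.12,0.15,0.8,0],[0,0,0.8,0],[0,0,0.8,0],[0,0,0.8,0],[0,0,0.6,0]]
  ]
}}

```text
time: 14.1
position: [0.5482, 0.3457, 0.0416]
eef_rot: [[-1.0, 0.022, -0.003], [0.022, 1.0, -0.001], [0.003, -0.001, -1.0]]
contact_force: [-0.0, -0.5, -2.9]
gripper_width: 0.0221
gripper_force: 50.3
```

Emit:
{"method": "arm_command", "body": {
  "steps": [
    [[0,0,0.2,0],[0,0,0.15,0],[0,0,0.1,0],[0,0,0,0]]
  ]
}}

```text
time: 14.5
position: [0.5499, 0.3466, 0.0358]
eef_rot: [[-1.0, 0.022, 0.001], [0.022, 1.0, 0.0], [-0.001, 0.0, -1.0]]
contact_force: [0.3, 0.4, -2.3]
gripper_width: 0.022
gripper_force: 50.3
```

Emit:
{"method": "arm_command", "body": {
  "steps": [
    [[0,-0.05,0.15,0],[0,0,0.1,0],[0,0,0.1,0],[0,0,0,0]]
  ]
}}

```text
time: 14.9
position: [0.5492, 0.3452, 0.0279]
eef_rot: [[-1.0, 0.022, -0.001], [0.022, 1.0, -0.0], [0.001, -0.0, -1.0]]
contact_force: [0.1, -0.2, -3.0]
gripper_width: 0.0222
gripper_force: 50.3
```

Emit:
{"method": "arm_command", "body": {
  "steps": [
    [[0,0,0.07,0],[0,0,0.07,0],[0,0,0,0]]
  ]
}}

```text
time: 15.2
position: [0.5493, 0.3453, 0.0252]
eef_rot: [[-1.0, 0.022, -0.0], [0.022, 1.0, -0.0], [0.0, -0.0, -1.0]]
contact_force: [0.0, 0.2, -2.6]
gripper_width: 0.0223
gripper_force: 50.3
```

Emit:
{"method": "arm_command", "body": {
  "steps": [
    [[0,0,0.05,0],[0,0,0.05,0],[0,0,0,0]]
  ]
}}

```text
time: 15.5
position: [0.5496, 0.3455, 0.0244]
eef_rot: [[-1.0, 0.022, -0.0], [0.022, 1.0, -0.0], [0.0, -0.0, -1.0]]
contact_force: [-2.9, -1.2, 3.6]
gripper_width: 0.0223
gripper_force: 51.0
```

Emit:
{"method": "arm_command", "body": {
  "steps": [
    [[0,0,0,0],[0,0,0,0],[0,0,0,0],[0,0,0,0]]
  ],
  "claw": 0.1
}}

```text
time: 15.9
position: [0.5496, 0.3455, 0.0235]
eef_rot: [[-1.0, 0.022, 0.0], [0.022, 1.0, 0.0], [-0.0, 0.0, -1.0]]
contact_force: [-1.0, 0.5, -0.2]
gripper_width: 0.0385
gripper_force: 0.0
```

Emit:
{"method": "arm_command", "body": {
  "steps": [
    [[0,0,-0.3,0],[0,0,-0.6,0],[0,0,-1,0],[0,0,-1,0],[0,0,-1,0]]
  ]
}}

```text
time: 16.4
position: [0.5499, 0.3456, 0.1035]
eef_rot: [[-1.0, 0.022, 0.001], [0.022, 1.0, 0.001], [-0.001, 0.001, -1.0]]
contact_force: [1.3, 0.2, 0.1]
gripper_width: 0.0387
gripper_force: 0.0
```

Emit:
{"method": "arm_command", "body": {
  "steps": [
    [[0,0,-1,0],[0,0,-1,0],[1,1,-1,0],[1,1,0,0],[1,1,0,0]]
  ]
}}

```text
time: 16.9
position: [0.4914, 0.4079, 0.1646]
eef_rot: [[-1.0, 0.023, 0.004], [0.023, 1.0, 0.003], [-0.004, 0.003, -1.0]]
contact_force: [0.5, 0.3, -0.6]
gripper_width: 0.0385
gripper_force: 0.0
```

Emit:
{"method": "arm_command", "body": {
  "steps": [
    [[1,1,0,0],[1,1,0,0],[1,1,0,0],[1,1,0,0],[1,1,0,0]]
  ]
}}

```text
time: 17.4
position: [0.3925, 0.51, 0.163]
eef_rot: [[-1.0, 0.022, 0.001], [0.022, 1.0, 0.001], [-0.001, 0.001, -1.0]]
contact_force: [0.1, 0.1, 0.8]
gripper_width: 0.0383
gripper_force: 0.0
```

Emit:
{"method": "arm_command", "body": {
  "steps": [
    [[1,1,0,0],[1,1,0,0],[1,1,0,0],[1,1,0,0],[0,0,0,0]]
  ]
}}

```text
time: 17.9
position: [0.3123, 0.5934, 0.163]
eef_rot: [[-1.0, 0.019, 0.0], [0.019, 1.0, 0.003], [-0.0, 0.003, -1.0]]
contact_force: [1.5, 0.6, -0.2]
gripper_width: 0.0385
gripper_force: 0.0
```

```bash
python3 - <<'E'
from h import *
from meas import rect,big
for n,sd in(("top",(125,202)),("side",(207,146))):
    p,d=snap(n);C=cloud(n,d);Z=C[...,2]*1000;V=p.max(2)
    q=C[...,:2]*1000-[546,345]
    t=np.radians(-1.2);u=q@[np.cos(t),np.sin(t)];w=q@[-np.sin(t),np.cos(t)]
    m=(abs(u)<28)&(abs(w)<50)&(Z>24)&(V<60); print(n,"mid",m.sum(),*(rect(C[m]) if m.sum()>5 else ()),np.nanpercentile(Z[m],90) if m.sum() else "")
    for k in(-1,1):
        g=(abs(u-47*k)<12)&(abs(w)<40)&(Z>32); print("  land",g.sum(),np.nanmean(w[g]).round(1),np.nanpercentile(Z[g],95).round(1))
    cv2.imwrite(f"pics/z{n}.png",p)
a=cv2.imread("pics/ztop.png")[90:300,80:290];b=cv2.imread("pics/zside.png")[100:310,150:360]
cv2.imwrite("pics/a5.png",np.hstack([cv2.resize(a,(400,400)),cv2.resize(b,(400,400))]))
E
```

```text
top mid 177 [546.7 344.7] -0.9 [54.6 22.9] 39.87879566951213
  land 103 -1.6 44.9
  land 100 -2.3 45.1
side mid 99 [546.4 340. ] -3.8 [53.  21.6] 39.38812458304084
  land 48 -6.3 45.4
  land 49 -7.6 44.7
```

View pics/a5.png

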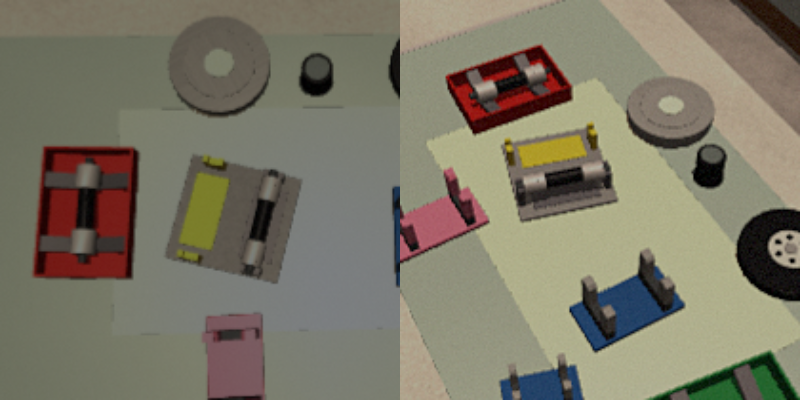

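The roller lies in the middle of the red tray, at (87,210) in the top crop and (510,82) in the side crop. Its land tops are 45 mm high, so the axis is 28 mm high, which confirms it is oversize. The grey roller is still in place at (262,220).

```bash
python3 -c "
from plant import bot
print(bot.sign_off())"
```

```text
the job is handed in; nothing more can be done
None
```

The yellow-place roller stopped at the gauge mouth, so it is oversize; I laid it centred in the red tray's V rests, left the other roller in its grey place, and handed the job in at about 18 s.

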